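Bring the ring with the red stone round to the customer

TASK

Turn the ring carousel by pushing its scalloped rim round with the fingertips until the red ring cone stands at the front, straight in line with the middle of the cream presentation pad where the customer is looking, and leave it at rest there. Push only the rim: do not touch, lift or topple any of the ring cones standing on the carousel, and leave the other things on the counter where they are.

Things in the scene. Friction and masses are not known exactly. Their poses are not given: they have to be found in the camera images.
- stand: the ring carousel's fixed round foot (176 mm wide). Origin: on the carousel's vertical turning axis, at counter height; z up; its x axis points level to the front, at the middle of the presentation pad
- carousel (a joint): turning angle of the carousel's deck on the stand, rad, growing anticlockwise seen from above, no stop within three turns either way. The rim is six round lobes of 45 mm radius centred 105 mm from the axis, every 60 deg; at 0 one lobe points along the stand's x axis. The deck turns lightly (under 1 N at the rim) and stops within a few mm when let go
- deck_middle (a point): top of the deck on the turning axis, 48 mm above the counter; its x axis turns with the deck and points along a lobe. The deck is a scalloped wooden disc 300 mm wide, its rim from 22 to 46.5 mm above the counter with air beneath; its middle, out to 92 mm from the axis, is dark felt where six ring cones stand about 62 mm from the axis
- bay (a point): a point in one of the six equal finger bays between the lobes, 129 mm from the axis, 30 mm above the counter, turning with the deck; the others follow every 60 deg. A bay reaches in to 108 mm from the axis; a 36 mm wide finger fits in it with its centre 127 mm or more from the axis, and pushes sideways on the lobe
- cone_red: the marked item: the red ring cone, loose, upright on the carousel deck: 36 mm wide at the foot, 11 mm at the top, 50 mm tall, wearing a gold ring near the top. Origin: centre of its foot (48 mm above the counter), z up; it is round, so its yaw means nothing; the only red one, its ring has a red stone
- pad_edge (a point): a point on the customer's presentation pad (fixed: cream velvet in a wooden frame, 170 x 220 x 11 mm, lying in front of the carousel on the side away from the robot): this point is the middle of its edge nearest the carousel (85 mm from its centre), exactly in line with the turning axis and the pad's centre; x points straight away from the carousel
- ring_box: open navy ring box, 52 x 60 mm, 77 mm tall with its raised lid, loose. Origin: centre of its underside
- bangle: gold bangle lying flat, 68 mm wide, 12 mm tall, loose. Origin: centre of its underside
- loupe: folding loupe lying on its side, about 75 x 28 x 16 mm, loose. Origin: between lens and case, on the counter
- gift_box: closed teal gift box, 90 x 90 x 35 mm, loose. Origin: centre of its underside
- cone_black1: black ring cone, loose, upright on the carousel deck: 36 mm wide at the foot, 11 mm at the top, 50 mm tall, wearing a gold ring near the top. Origin: centre of its foot (48 mm above the counter), z up; it is round, so its yaw means nothing
- cone_ivory1: ivory ring cone, loose, upright on the carousel deck: 36 mm wide at the foot, 11 mm at the top, 50 mm tall, wearing a gold ring near the top. Origin: centre of its foot (48 mm above the counter), z up; it is round, so its yaw means nothing
- cone_black2: black ring cone, loose, upright on the carousel deck: 36 mm wide at the foot, 11 mm at the top, 50 mm tall, wearing a gold ring near the top. Origin: centre of its foot (48 mm above the counter), z up; it is round, so its yaw means nothing
- cone_ivory2: ivory ring cone, loose, upright on the carousel deck: 36 mm wide at the foot, 11 mm at the top, 50 mm tall, wearing a gold ring near the top. Origin: centre of its foot (48 mm above the counter), z up; it is round, so its yaw means nothing
- cone_ivory3: ivory ring cone, loose, upright on the carousel deck: 36 mm wide at the foot, 11 mm at the top, 50 mm tall, wearing a gold ring near the top. Origin: centre of its foot (48 mm above the counter), z up; it is round, so its yaw means nothing
There are look-alikes about, which are no part of the job. Leave any blue or turquoise look-alike of the cone_black2 alone.

How it is judged:
By the outcome, as a careful person would: the job done as asked, in the order asked, and still so for the second after the job is handed in, with the robot touching nothing.
It also fails if it takes over 64 s, if anything falls off the work surface, if the arm or the gripper's body presses on something with over 40 N, if the wrist force passes 120 N, or if a joint passes its speed limit or range.

ROBOT

A 6-joint arm with a two-finger parallel gripper is mounted at the origin on the work surface. World frame = base frame: x ahead of the robot, y to its left, z up, the work surface at z = 0. Lengths are in mm, angles in rad, forces in N, time in s.
With the tool pointing down it reaches from about 400 to 925 mm from the base axis. Payload 12.5 kg.
Tool frame: the origin (TCP) lies at the very end of the fingers, on their centre line; the grasp point (between the pads) lies env.grip_point_offset behind it (env.grip_point_offset is the distance from the TCP to the grasp point, in mm); y points along the fingers, z is the direction in which the jaws open and shut, and the axes are right-handed (so a half turn about y gives the same grasp; the last joint's range is limited). The gripper opens to 95 mm and grips with 3 to 60 N. Pads are 20 mm wide; open, the fingers measure 119 mm over their backs; the gripper's body (75 mm by 180 mm) begins 59 mm behind the grasp point.
Start: joints at [1.05, 0.491, 1.559, -0, 1.092, -0.106], TCP at [251.865, 572.023, 214.661] pointing down, gripper open.
Joint ranges: [-3.1, 3.1], [-0.84, 2.19], [0.05, 2.79], [-1.13, 4.28], [0.06, 2.93], [-2.69, 2.69]. Speed limits (rad/s): [2.22, 2.22, 2.79, 3.14, 3.14, 3.14].

INTERFACE

Orientations are given as [roll, pitch, yaw] about the fixed x, y, z axes, in that order (R = Rz(yaw) Ry(pitch) Rx(roll)).
In Python, from cell import readout, read_camera, env, nets gives the robot as it stands.
- The arm moves only by the tool apply_moves, never from a script. Its argument "increments" is a list of rows, each a list of 3 entries, a list of its own where there are three numbers: the shift along the tool's x, y, z in cm, then the turn, a rotation vector about the tool's x, y, z in degrees, then the finger opening in cm, from 0 to 9.51. A call has exactly 5 rows; each row shifts and turns the pose as measured when the row begins, along the tool's axes as they then stand; what a row does not reach is not made up. A row lasts 1/8 s, in which the tool goes at most 62.5 mm and 10.7 degrees, less where a joint would pass 70% of its speed; a pose out of reach is approached as far as the arm can. A call with a gripper value outside its range is refused whole. The fingers move at their own pace and stop on an object; the grip force is fixed at half the most. Time passes only in rows, so rows that do not move let the fingers close, or fill a call up. It gives the time, the measured TCP pose, the force and the opening at its end, in the units of the state.
- readout.state(): the state, without advancing time (a new reading comes with each control period).
- read_camera(name): name is "scene" or "top"; returns a dict with "img" (420x560x3 uint8, red, green, blue), "vfov" (degrees; the focal length in pixels is half the picture's height over the tangent of half this angle, whatever the lens; pixels are square), "cx", "cy" (the principal point, pixels), "rvec" (rotation vector, rad) and "tvec" (3), from world to camera coordinates, as OpenCV has them. Camera axes: x right, y down, z forward; pixel columns grow to the right and rows downward; lengths in mm; the calibration is good to about 2 mm. A picture is of the moment at which its call begins. There is no depth.
- env.job_done(): hands the job in, once; it reports no verdict.
Trained networks look in a picture, given as the dict that the camera call returned (one of the last four; its "shot" number tells which), for a name from the list of things; names that differ only in an ending like _2 or _b are one class to them, and where a whole thing is asked for, a point or a joint stands for the part that bears it (a point fixed in the world has none). Each returns a list of dicts, best first, with "confidence" (0 to 1); they miss things now and then, are a little off and sometimes report something else, mostly with a low value. They report only what shows in the picture. A call takes as long as a camera call. They do not tell look-alikes from the thing itself.
- nets.look_for(picture, thing): "point" ([x, y, z] in mm, in the coordinates of the camera as it stood for that picture, good to about 4 mm: the middle of the surface that is visible of it).
- nets.mark_of(picture, thing): "point" ([x, y, z] in mm, in the coordinates of the camera as it stood for that picture, good to about 4 mm: a listed point, or the origin of a listed thing).
The state is a dict: "t": time; "joints": joint angles; "qvel": joint speeds; "tau": joint torques, N m; "eef_pos": TCP position; "tcp_rot": TCP orientation; "ft_force": force on the tool from outside, world axes, zero at the start; "moment": the same for the moment, N m; "opening": opening from 0.0 (shut) to 1.0 (fully open).
Only numpy, scipy, OpenCV 4.12 (cv2) and the standard library are available. Lean on these libraries where they do the work, as an engineer would, in place of code of your own. Each camera call takes 0.05 s, during which the arm holds its last target. There are 200 camera calls.

## Working session

There is one attempt and no reset: what is moved stays moved. The work goes in short steps, Python scripts to look and compute and a tool call to move; the robot and the scene stay as the last step left them, time stands still between calls to the robot, and variables do not carry over. Pictures are saved under pics/ and viewed, about 8 in all and at most 12, crops included, and the job is handed in when it is done.

Besides the shell and the picture viewer there is one more tool, called after "Call:" as name([rows], argument=value, ...), one row to a line, values as JSON. apply_moves: Moves the arm, as the interface text tells. Its arguments: {"type":"object","properties":{"increments":{"type":"array"}},"required":["increments"]}

```bash
mkdir -p pics; cat > h.py <<'E'
from cell import readout, read_camera, env, nets
import numpy as np, cv2
def shot(n,f=None):
    p=read_camera(n)
    if f: cv2.imwrite('pics/'+f,p['img'][:,:,::-1])
    return p
def RT(p): return cv2.Rodrigues(np.array(p['rvec'],float))[0],np.array(p['tvec'],float).ravel()
def w(p,pt): R,t=RT(p); return R.T@(np.array(pt)-t)
def F(p): return p['img'].shape[0]/2/np.tan(np.radians(p['vfov'])/2)
def px(p,X):
    R,t=RT(p); c=R@np.array(X,float)+t; return np.array([p['cx'],p['cy']])+F(p)*c[:2]/c[2]
def ray(p,u,z):
    R,t=RT(p); d=R.T@np.array([(u[0]-p['cx'])/F(p),(u[1]-p['cy'])/F(p),1]); o=-R.T@t
    return o+d*(z-o[2])/d[2]
E
python3 - <<'E'
from h import *
np.set_printoptions(precision=1,suppress=True)
print(readout.state())
for n in ('scene','top'):
    p=shot(n,n+'1.png'); print(n,{k:p[k] for k in p if k!='img'})
    for th in ['stand','deck_middle','bay','cone_red','pad_edge','ring_box','bangle','loupe','gift_box','cone_black1','cone_ivory1']:
        for d in nets.mark_of(p,th)[:4]: q=w(p,d['point']); print(th,round(d['confidence'],2),q,px(p,q))
E
```

```text
{'t': 0.0, 'joints': array([ 1.1,  0.5,  1.6, -0. ,  1.1, -0.1]), 'qvel': array([-0., -0.,  0., -0., -0.,  0.]), 'tau': array([  0. , -61.3, -25.8,   0.1,   0. ,  -0. ]), 'eef_pos': array([251.7, 571.8, 214.1]), 'tcp_rot': array([-1.6,  0. , -0.4]), 'ft_force': array([-0.4, -0.3, -0.3]), 'moment': array([ 0., -0., -0.]), 'opening': 0.9997891956283254}
scene {'vfov': 49.78181331053398, 'cx': 285.32671482335275, 'cy': 208.71745181981078, 'rvec': array([ 1.8,  1.2, -0.7]), 'tvec': array([-206.7, -191. , 1600.3]), 'shot': 1}
stand 0.61 [547.8  44.3   3.2] [307.6 229.6]
stand 0.58 [547.9  39.2  46.2] [306.1 216.2]
deck_middle 0.73 [547.3  42.1  48.9] [307. 215.]
bay 0.57 [612.8 -66.8  27.7] [278.4 245.9]
cone_red 0.73 [512.3  -2.9  50. ] [285.4 212. ]
cone_red 0.57 [ 609.3 -413.6    0.1] [131.2 295. ]
pad_edge 0.92 [706.3  18.    9.3] [328.1 264.8]
ring_box 0.98 [401.3 362.8  -2.7] [377.8 183.4]
bangle 0.66 [ 460.7 -392.8   -1.8] [131.4 255.4]
loupe 0.69 [ 607.8 -413.7    2.5] [130.9 293.7]
gift_box 0.81 [614.1 418.7  -1.7] [437.9 211.6]
cone_black1 0.71 [332.9  75.4  -0.6] [284.9 192.1]

[... 857 characters left out ...]
.1]
ring_box 0.29 [545.   39.2  -2.1] [267.  211.4]
ring_box 0.17 [612.5 -65.6  28.9] [310.7 182.2]
bangle 0.68 [ 456.5 -397.1   -2.3] [446.7 249. ]
bangle 0.57 [520.6  95.7  43.2] [242.5 219. ]
loupe 0.51 [ 608.2 -416.2   -2.9] [452.3 187.4]
gift_box 0.69 [ 460.7 -394.9   -1.8] [445.8 247.2]
gift_box 0.59 [613.  414.9  -0. ] [113.9 182.6]
cone_black1 0.75 [604.3  32.1  43.7] [269.9 184.2]
cone_black1 0.64 [324.  162.2  -1.2] [214.5 302.9]
cone_black1 0.6 [ 331.4 -104.6   -2. ] [326.3 300.5]
cone_black1 0.48 [333.2  80.6   2.3] [248.7 299.3]
cone_ivory1 0.56 [591.2  84.4  48.3] [247.7 189.1]
cone_ivory1 0.55 [518.7  94.3  45.1] [243.1 219.7]
cone_ivory1 0.44 [564.7 -16.6  51.4] [290.4 200.3]
```

```bash
python3 - <<'E'
import cv2
a=cv2.imread('pics/top1.png');cv2.imwrite('pics/top1c.png',cv2.resize(a[90:330,80:480],None,fx=2,fy=2,interpolation=cv2.INTER_CUBIC))
a=cv2.imread('pics/scene1.png');cv2.imwrite('pics/scene1c.png',cv2.resize(a[150:330,200:440],None,fx=3.2,fy=3.2,interpolation=cv2.INTER_CUBIC))
E
```

```text
(no output)
```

View pics/top1c.png

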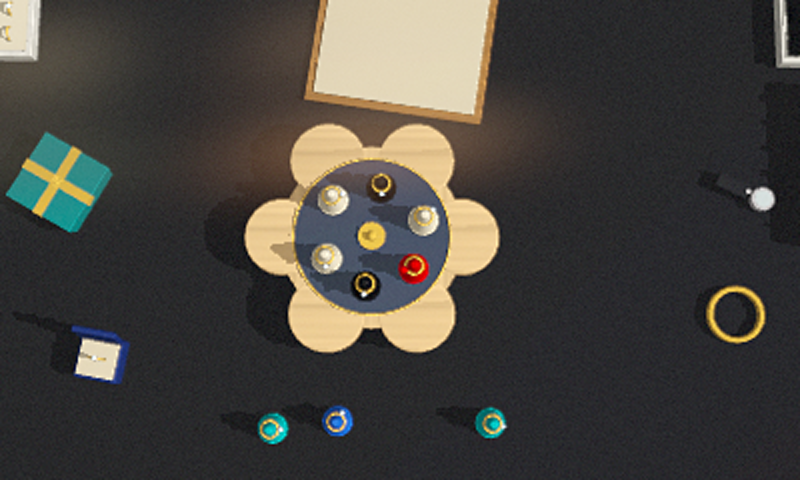

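View pics/scene1c.png

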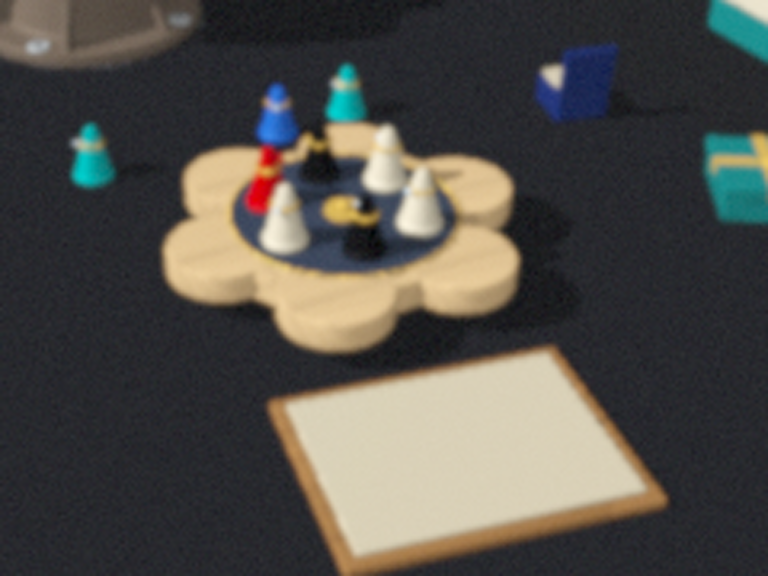

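```bash
cat > m.py <<'E'
from h import *
from scipy.optimize import minimize
S=8
def hullpx(p,pts): 
    q=np.array([px(p,x) for x in pts]); return cv2.convexHull(np.round(q*S).astype(np.int32))
def circ(c,r,z,n=40):
    a=np.linspace(0,2*np.pi,n,endpoint=False); return [[c[0]+r*np.cos(t),c[1]+r*np.sin(t),z] for t in a]
def render(p,polys):
    m=np.zeros((420,560),np.uint8)
    for h in polys: cv2.fillPoly(m,[h],255,cv2.LINE_AA,3)
    return m/255.
def hsv(p): return cv2.cvtColor(p['img'],cv2.COLOR_RGB2HSV)
def filled(m,near):
    cs=cv2.findContours(m.astype(np.uint8),cv2.RETR_EXTERNAL,cv2.CHAIN_APPROX_NONE)[0]
    c=max([c for c in cs if cv2.pointPolygonTest(c,tuple(map(float,near)),True)>-15],key=cv2.contourArea)
    o=np.zeros(m.shape,np.uint8); cv2.fillPoly(o,[c],1); return o
def deckmask(p,near):
    h=hsv(p); m=(h[...,0]>8)&(h[...,0]<28)&(h[...,1]>40)&(h[...,2]>90)
    m=cv2.morphologyEx(m.astype(np.uint8),cv2.MORPH_CLOSE,np.ones((3,3)))
    return filled(m,near)
def deckpolys(p,x):
    P=[]
    for k in range(6):
        a=x[2]+k*np.pi/3; c=[x[0]+105*np.cos(a),x[1]+105*np.sin(a)]
        P.append(hullpx(p,circ(c,45,46.5)+circ(c,45,22)))
    P.append(hullpx(p,circ(x,108,46.5))); return P
def deck(p,x0):
    M=deckmask(p,px(p,[x0[0],x0[1],48]))
    f=lambda x: np.abs(render(p,deckpolys(p,[x[0],x[1],x[2]/100]))-M).sum()
    r=minimize(f,[x0[0],x0[1],x0[2]*100],method='Nelder-Mead',options=dict(initial_simplex=np.array([x0[0],x0[1],x0[2]*100])+np.array([[0,0,0],[6,0,0],[0,6,0],[0,0,8]])-2))
    return r.x[0],r.x[1],r.x[2]/100,r.fun,M.sum()
def red(p):
    h=hsv(p); m=((h[...,0]<6)|(h[...,0]>174))&(h[...,1]>170)&(h[...,2]>60)
    n,l,s,c=cv2.connectedComponentsWithStats(m.astype(np.uint8)); k=1+np.argmax(s[1:,4])
    ys,xs=np.nonzero(l==k); return (l==k),np.array([xs.mean(),ys.mean()])
def cone(p,x0):
    M=cv2.morphologyEx(red(p)[0].astype(np.uint8),cv2.MORPH_CLOSE,np.ones((5,5)))
    f=lambda x: np.abs(render(p,[hullpx(p,circ(x,18,48)+circ(x,5.5,98))])-M).sum()
    r=minimize(f,x0,method='Nelder-Mead',options=dict(initial_simplex=np.array(x0)+np.array([[-3,-3],[4,0],[0,4]])))
    return r.x,r.fun,M.sum()
def pad(p):
    h=hsv(p); m=(h[...,0]>5)&(h[...,0]<35)&(h[...,1]>15)&(h[...,2]>90)
    o=filled(cv2.morphologyEx(m.astype(np.uint8),cv2.MORPH_OPEN,np.ones((3,3))),px(p,[760,20,11])); return o
E
python3 - <<'E'
from m import *
np.set_printoptions(precision=2,suppress=True)
print(env.grip_point_offset)
for n in ('top','scene'):
    p=shot(n)
    d=deck(p,[546.5,41,np.radians(31.4)]); print(n,'deck',d[:2],np.degrees(d[2]),d[3:])
    c=cone(p,[511,-5]); print('cone',c, np.degrees(np.arctan2(c[0][1]-d[1],c[0][0]-d[0])),np.hypot(c[0][1]-d[1],c[0][0]-d[0]))
    o=pad(p); cs=cv2.findContours(o,0,cv2.CHAIN_APPROX_NONE)[0][0]; ap=cv2.approxPolyDP(cs,6,True)[:,0]
    W=np.array([ray(p,u,11) for u in ap]); print(ap.tolist(),W[:,:2], o.sum())
E
```

```text
18.8
top deck (np.float64(549.4553892338786), np.float64(41.88987675008573)) 30.56361130550421 (np.float64(7037.894117647059), np.uint64(17125))
cone (array([509.16,  -7.02]), np.float64(37.713725490196076), np.uint64(175)) -129.48437280225315 63.37199872077317
[[242, 75], [232, 139], [266, 145], [220, 159], [217, 169], [229, 181], [207, 195], [202, 212], [227, 232], [231, 262], [250, 265], [270, 253], [294, 265], [307, 252], [305, 230], [329, 213], [325, 196], [303, 183], [317, 160], [306, 151], [321, 148], [329, 87]] [[ 886.71  105.11]
 [ 722.2   126.98]
 [ 707.79   43.21]
 [ 671.71  155.38]
 [ 646.72  162.15]
 [ 617.2   132.29]
 [ 582.29  184.92]
 [ 540.65  195.94]
 [ 492.66  134.65]
 [ 420.94  123.66]
 [ 414.13   78.25]
 [ 443.03   30.85]
 [ 414.86  -26.67]
 [ 446.05  -57.68]
 [ 498.87  -52.84]
 [ 540.55 -110.84]
 [ 582.08 -101.33]
 [ 613.7   -47.86]
 [ 671.18  -82.07]
 [ 693.52  -55.1 ]
 [ 701.38  -91.96]
 [ 857.51 -112.4 ]] 16868
scene deck (np.float64(547.6855196810416), np.float64(40.76208572103501)) 30.75486350095824 (np.float64(224.2941176470588), np.uint64(5759))
cone (array([508.18, -10.01]), np.float64(160.478431372549), np.uint64(73)) -127.88834149799088 64.33504994442934
[[407, 304], [373, 258], [284, 275], [307, 330]] [[ 890.09  102.2 ]
 [ 730.05  125.37]
 [ 698.81  -90.69]
 [ 868.14 -117.53]] 5850
```

```bash
cat > go.py <<'E'
import sys
from h import *
from scipy.spatial.transform import Rotation as Ro
# usage: go.py x y z [n]  -> tool shift in cm, total and per row
s=readout.state(); R=Ro.from_euler('xyz',s['tcp_rot']).as_matrix()
a=list(map(float,sys.argv[1:])); d=R.T@(np.array(a[:3])-s['eef_pos'])/10
n=int(a[3]) if len(a)>3 else 5
print(s['t'],s['eef_pos'].round(1),s['tcp_rot'].round(3),s['ft_force'].round(1),'tot',d.round(2),'row',(d/n).round(2))
E
python3 go.py 613 -70 215 15
```

```text
1.3 [251.8 572.  214.6] [-1.571 -0.    -0.415] [ 0.5 -0.4  0.4] tot [ 5.892e+01 -4.000e-02 -4.420e+01] row [ 3.93 -0.   -2.95]
```

Call:
apply_moves([
  [[3.9,0,-2.9],[0,0,0],0],
  [[3.9,0,-2.9],[0,0,0],0],
  [[3.9,0,-2.9],[0,0,0],0],
  [[3.9,0,-2.9],[0,0,0],0],
  [[3.9,0,-2.9],[0,0,0],0],
])

```text
t: 1.92
eef_pos: [373.8, 357.3, 214.3]
tcp_rot: [-1.569, -0.0, -0.41]
ft_force: [0.7, 0.5, 0.3]
opening: 0.533
```

Call:
apply_moves([
  [[3.9,0,-2.9],[0,0,0],0],
  [[3.9,0,-2.9],[0,0,0],0],
  [[3.9,0,-2.9],[0,0,0],0],
  [[3.9,0,-2.9],[0,0,0],0],
  [[3.9,0,-2.9],[0,0,0],0],
])

```text
t: 2.55
eef_pos: [498.6, 139.4, 215.3]
tcp_rot: [-1.568, -0.002, -0.409]
ft_force: [0.4, 0.9, 0.6]
opening: 0.028
```

```bash
python3 go.py 612.7 -71 215 5
```

```text
2.55 [498.6 139.4 215.3] [-1.568 -0.002 -0.409] [0.4 0.9 0.6] tot [ 18.84   0.02 -14.76] row [ 3.77  0.   -2.95]
```

Call:
apply_moves([
  [[3.8,0,-3.0],[0,0,0],0],
  [[3.8,0,-3.0],[0,0,0],0],
  [[3.8,0,-3.0],[0,0,0],0],
  [[3.8,0,-3.0],[0,0,0],0],
  [[3.8,0,-3.0],[0,0,0],0],
])

```text
t: 3.18
eef_pos: [616.5, -81.8, 216.0]
tcp_rot: [-1.567, -0.004, -0.41]
ft_force: [0.8, 0.9, 0.3]
opening: 0.001
```

```bash
python3 go.py 613.7 -72 70 5
```

```text
3.175 [616.5 -81.8 216. ] [-1.567 -0.004 -0.41 ] [0.8 0.9 0.3] tot [-0.71 14.6   0.73] row [-0.14  2.92  0.15]
```

Call:
apply_moves([
  [[-0.3,2.9,0.3],[0,0,0],0],
  [[-0.3,2.9,0.3],[0,0,0],0],
  [[-0.1,2.9,0.1],[0,0,0],0],
  [[0,2.9,0],[0,0,0],0],
  [[0,2.9,0],[0,0,0],0],
])

```text
t: 3.8
eef_pos: [616.5, -76.7, 68.5]
tcp_rot: [-1.566, -0.01, -0.415]
ft_force: [0.0, 0.3, 0.2]
opening: 0.007
```

```bash
python3 go.py 613.7 -72 33 5; python3 -c "
from h import *
a=shot('top')['img'][:,:,::-1];b=shot('scene')['img'][:,:,::-1]
cv2.imwrite('pics/a.png',np.hstack([cv2.resize(a[120:300,180:380],None,fx=2,fy=2),cv2.resize(b[130:310,200:400],None,fx=2,fy=2)]))"
```

```text
3.8 [616.5 -76.7  68.5] [-1.566 -0.01  -0.415] [0.  0.3 0.2] tot [-0.48  3.55  0.3 ] row [-0.1   0.71  0.06]
```

View pics/a.png

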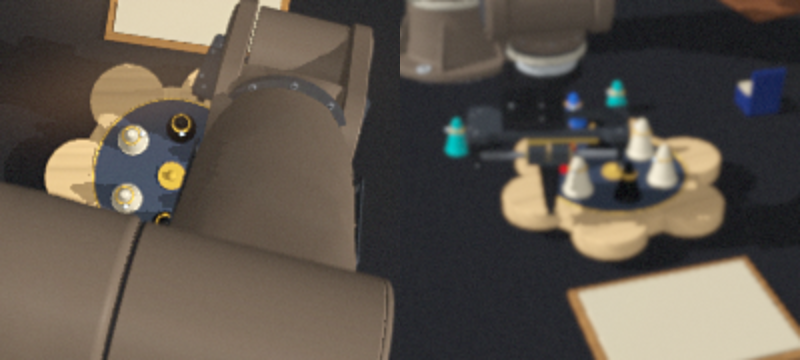

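Call:
apply_moves([
  [[-0.2,0.6,0.1],[0,0,0],0],
  [[-0.2,0.7,0.1],[0,0,0],0],
  [[-0.1,0.8,0.1],[0,0,0],0],
  [[0,0.8,0],[0,0,0],0],
  [[0,0.8,0],[0,0,0],0],
])

```text
t: 4.53
eef_pos: [613.4, -71.5, 31.1]
tcp_rot: [-1.566, -0.01, -0.415]
ft_force: [0.0, 0.5, -0.7]
opening: 0.004
```

```bash
cat > arc.py <<'E'
import sys
from h import *
from scipy.spatial.transform import Rotation as Ro
# arc.py step_deg r z : 5 rows along the arc from the measured pose, tool cm
C=np.array([547.7,41.]); st,r,z=map(float,sys.argv[1:4])
s=readout.state(); R=Ro.from_euler('xyz',s['tcp_rot']).as_matrix(); p=s['eef_pos'].copy()
v=p[:2]-C; a=np.degrees(np.arctan2(v[1],v[0])); print('t',s['t'],'ang',a.round(2),'r',np.hypot(*v).round(1),'z',p[2].round(1),'F',s['ft_force'].round(1),'open',s['opening'])
for k in range(1,6):
    t=np.radians(a+st*k); f=min(1,k/3); rr=np.hypot(*v)*(1-f)+r*f
    q=np.array([C[0]+rr*np.cos(t),C[1]+rr*np.sin(t),s['eef_pos'][2]*(1-f)+z*f]); print((R.T@(q-p)/10).round(2).tolist()); p=q
E
python3 arc.py 4 130 33
```

```text
t 4.525 ang -59.7 r 130.3 z 31.1 F [ 0.   0.5 -0.7] open 0.0038529111680283682
[0.5, -0.05, 0.76]
[0.45, -0.06, 0.79]
[0.39, -0.06, 0.82]
[0.34, 0.01, 0.84]
[0.28, 0.01, 0.86]
```

Call:
apply_moves([
  [[0.12,-0.05,0.19],[0,0,0],0],
  [[0.24,-0.05,0.38],[0,0,0],0],
  [[0.36,0,0.58],[0,0,0],0],
  [[0.34,0,0.6],[0,0,0],0],
  [[0.32,0,0.61],[0,0,0],0],
])

```text
t: 5.15
eef_pos: [637.0, -54.6, 32.2]
tcp_rot: [-1.566, -0.009, -0.415]
ft_force: [-0.9, -1.1, 0.2]
opening: 0.004
```

```bash
python3 arc.py 3.5 130 33
```

```text
t 5.15 ang -46.96 r 130.8 z 32.2 F [-0.9 -1.1  0.2] open 0.003565546939836189
[0.27, -0.02, 0.75]
[0.22, -0.02, 0.77]
[0.17, -0.02, 0.78]
[0.15, 0.01, 0.78]
[0.1, 0.0, 0.79]
```

Call:
apply_moves([
  [[0.27,0,0.75],[0,0,0],0],
  [[0.22,0,0.77],[0,0,0],0],
  [[0.17,0,0.78],[0,0,0],0],
  [[0.14,0,0.78],[0,0,0],0],
  [[0.1,0,0.79],[0,0,0],0],
])

```text
t: 5.78
eef_pos: [662.6, -20.4, 32.5]
tcp_rot: [-1.566, -0.009, -0.415]
ft_force: [-0.4, -0.9, 0.1]
opening: 0.006
```

```bash
python3 arc.py 3.5 130 33
```

```text
t 5.775 ang -28.13 r 130.3 z 32.5 F [-0.4 -0.9  0.1] open 0.005704768105304458
[0.03, -0.01, 0.8]
[-0.02, -0.01, 0.79]
[-0.07, -0.01, 0.79]
[-0.11, 0.0, 0.79]
[-0.16, 0.0, 0.78]
```

Call:
apply_moves([
  [[0.03,0,0.79],[0,0,0],0],
  [[-0.02,0,0.79],[0,0,0],0],
  [[-0.07,0,0.79],[0,0,0],0],
  [[-0.11,0,0.79],[0,0,0],0],
  [[-0.16,0,0.78],[0,0,0],0],
])

```text
t: 6.4
eef_pos: [676.5, 19.6, 32.7]
tcp_rot: [-1.566, -0.01, -0.415]
ft_force: [0.2, -0.7, -0.4]
opening: 0.007
```

```bash
python3 arc.py 3.5 130 33
```

```text
t 6.4 ang -9.43 r 130.5 z 32.7 F [ 0.2 -0.7 -0.4] open 0.006510351526261015
[-0.24, -0.01, 0.76]
[-0.28, -0.01, 0.74]
[-0.33, -0.01, 0.72]
[-0.36, 0.0, 0.71]
[-0.4, -0.0, 0.69]
```

Call:
apply_moves([
  [[-0.24,0,0.76],[0,0,0],0],
  [[-0.28,0,0.74],[0,0,0],0],
  [[-0.33,0,0.72],[0,0,0],0],
  [[-0.36,0,0.71],[0,0,0],0],
  [[-0.4,0,0.69],[0,0,0],0],
])

```text
t: 7.02
eef_pos: [676.4, 62.1, 32.8]
tcp_rot: [-1.566, -0.01, -0.415]
ft_force: [-0.0, -0.8, 0.1]
opening: 0.002
```

```bash
python3 arc.py 3.5 130 33
```

```text
t 7.025 ang 9.31 r 130.4 z 32.8 F [-0.  -0.8  0.1] open 0.002024625172106027
[-0.47, -0.01, 0.65]
[-0.5, -0.01, 0.62]
[-0.54, -0.01, 0.58]
[-0.56, -0.0, 0.56]
[-0.6, -0.0, 0.52]
```

Call:
apply_moves([
  [[-0.47,0,0.65],[0,0,0],0],
  [[-0.5,0,0.62],[0,0,0],0],
  [[-0.54,0,0.58],[0,0,0],0],
  [[-0.56,0,0.56],[0,0,0],0],
  [[-0.6,0,0.52],[0,0,0],0],
])

```text
t: 7.65
eef_pos: [662.9, 102.4, 32.7]
tcp_rot: [-1.566, -0.01, -0.415]
ft_force: [-0.3, -0.6, -0.1]
opening: 0.007
```

```bash
python3 arc.py 3 130 33; python3 - <<'E'
from m import *
p=shot('scene','b.png'); m,c=red(p); print(m.sum(),c, ray(p,c,65))
E
```

```text
t 7.65 ang 28.06 r 130.6 z 32.7 F [-0.3 -0.6 -0.1] open 0.006857833693073615
[-0.56, -0.01, 0.39]
[-0.58, -0.01, 0.36]
[-0.6, -0.01, 0.33]
[-0.6, -0.0, 0.32]
[-0.62, -0.0, 0.28]
140 [298.41428571 226.24285714] [607.02902514 -11.15632617  65.        ]
```

View pics/b.png

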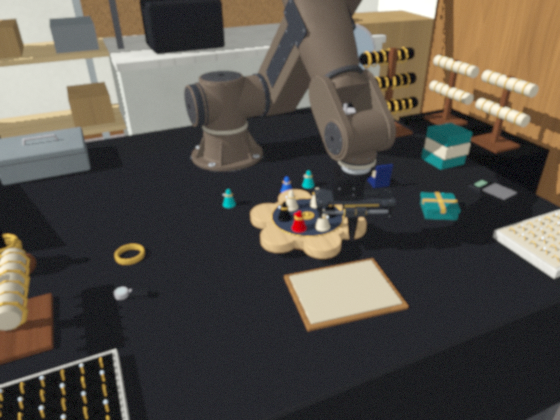

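Call:
apply_moves([
  [[-0.56,0,0.39],[0,0,0],0],
  [[-0.58,0,0.36],[0,0,0],0],
  [[-0.6,0,0.33],[0,0,0],0],
  [[-0.6,0,0.32],[0,0,0],0],
  [[-0.4,0,0.18],[0,0,0],0],
])

```text
t: 8.32
eef_pos: [642.4, 130.3, 32.5]
tcp_rot: [-1.566, -0.01, -0.414]
ft_force: [0.0, 0.5, 0.2]
opening: 0.004
```

```bash
python3 arc.py 2 130 33; cat > me.py <<'E'
from m import *
p=shot('scene'); m,c=red(p); x=ray(p,c,65); r=cone(p,[x[0],x[1]]); v=r[0]-[547.7,41.]
print('scene cone',r,'ang',np.degrees(np.arctan2(v[1],v[0])),np.hypot(*v))
E
python3 me.py
```

```text
t 8.325 ang 43.33 r 130.2 z 32.5 F [0.  0.5 0.2] open 0.004005109394429781
[-0.42, -0.02, 0.16]
[-0.43, -0.02, 0.15]
[-0.43, -0.02, 0.13]
[-0.44, -0.0, 0.12]
[-0.44, -0.0, 0.11]
scene cone (array([602.36454544,  10.26193097]), np.float64(114.37254901960785), np.uint64(145)) ang -29.349203310332616 62.7139650764665
```

Call:
apply_moves([
  [[-0.42,0,0.16],[0,0,0],0],
  [[-0.43,0,0.15],[0,0,0],0],
  [[-0.43,0,0.13],[0,0,0],0],
  [[-0.44,0,0.12],[0,0,0],0],
  [[-0.35,0,0.09],[0,0,0],0],
])

```text
t: 9.0
eef_pos: [624.9, 145.6, 32.4]
tcp_rot: [-1.566, -0.01, -0.415]
ft_force: [0.4, -1.3, 0.4]
opening: 0.003
```

```bash
python3 arc.py 1.5 130 33; python3 me.py
```

```text
t 9.0 ang 53.57 r 130.0 z 32.4 F [ 0.4 -1.3  0.4] open 0.003078274038921707
[-0.33, -0.02, 0.07]
[-0.33, -0.02, 0.06]
[-0.34, -0.02, 0.05]
[-0.34, -0.0, 0.04]
[-0.34, -0.0, 0.04]
scene cone (array([603.84291665,  21.56658094]), np.float64(120.80392156862743), np.uint64(139)) ang -19.092883709393675 59.41115103275965
```

Call:
apply_moves([
  [[-0.33,0,0.07],[0,0,0],0],
  [[-0.33,0,0.06],[0,0,0],0],
  [[-0.33,0,0.05],[0,0,0],0],
  [[-0.33,0,0.04],[0,0,0],0],
  [[-0.3,0,0.03],[0,0,0],0],
])

```text
t: 9.68
eef_pos: [610.0, 155.2, 32.2]
tcp_rot: [-1.566, -0.01, -0.415]
ft_force: [0.3, -0.3, 0.0]
opening: 0.005
```

```bash
cat > me.py <<'E'
import m
from m import *
def red2(p):
    h=hsv(p); M=((h[...,0]<8)|(h[...,0]>172))&(h[...,1]>120)&(h[...,2]>35)
    M=cv2.morphologyEx(M.astype(np.uint8),cv2.MORPH_CLOSE,np.ones((7,7)))
    a=px(p,[547.7,41,60]); yy,xx=np.mgrid[:420,:560]; M[np.hypot(xx-a[0],yy-a[1])>45]=0
    n,l,s,c=cv2.connectedComponentsWithStats(M); k=1+np.argmax(s[1:,4]); return l==k,c[k]
m.red=red2
import sys
for n in sys.argv[1:]:
    p=shot(n); M,c=red2(p); x=ray(p,c,65); r=cone(p,[x[0],x[1]]); v=r[0]-[547.7,41.]
    print(n,'cone',r[0].round(1),round(r[1]),M.sum(),'ang',np.degrees(np.arctan2(v[1],v[0])).round(2),np.hypot(*v).round(1))
    for d in nets.mark_of(p,'cone_red')[:2]:
        q=w(p,d['point']);v=q[:2]-[547.7,41.];print('  net',round(d['confidence'],2),q.round(1),np.degrees(np.arctan2(v[1],v[0])).round(1))
    if n=='scene':
        d=deck(p,[547.7,41,np.radians(31)]); print('  deck',np.round(d[:2],1),np.degrees(d[2]).round(2)%60,d[3:])
E
python3 arc.py 1.5 130 33; python3 me.py scene scene
```

```text
t 9.675 ang 61.37 r 130.1 z 32.2 F [ 0.3 -0.3  0. ] open 0.005178657877637479
[-0.34, -0.03, 0.02]
[-0.34, -0.03, 0.01]
[-0.34, -0.03, 0.0]
[-0.34, -0.0, -0.0]
[-0.34, -0.0, -0.01]
scene cone [608.2  29.6] 33 241 ang -10.65 61.6
  net 0.73 [610.3  30.7  46.4] -9.4
  deck [-3762.3  2403. ] 40.309999999999945 (np.float64(126.0), np.uint64(126))
scene cone [611.   28.5] 35 239 ang -11.13 64.5
  net 0.58 [610.4  33.8  48. ] -6.6
  deck [-3762.3  2403. ] 40.309999999999945 (np.float64(130.0), np.uint64(130))
```

Call:
apply_moves([
  [[0.25,0,0],[0,0,0],0],
  [[0,-0.5,0],[0,0,0],0],
  [[0,-2.0,0],[0,0,0],0],
  [[0,-3,0],[0,0,0],0],
  [[0,-4,0],[0,0,0],0],
])

```text
t: 10.5
eef_pos: [610.6, 153.4, 127.5]
tcp_rot: [-1.569, -0.005, -0.415]
ft_force: [-0.8, -1.3, -0.1]
opening: 0.003
```

Call:
apply_moves([
  [[0,-3,3],[0,0,0],0],
  [[0,0,5],[0,0,0],0],
  [[0,0,5],[0,0,0],0],
  [[0,0,5],[0,0,0],0],
  [[0,0,5],[0,0,0],0],
])

```text
t: 11.12
eef_pos: [707.3, 366.4, 167.2]
tcp_rot: [-1.564, -0.011, -0.421]
ft_force: [0.6, -0.4, 0.0]
opening: 0.008
```

```bash
cat > dk.py <<'E'
import m
from m import *
def dm(p,near):
    h=hsv(p); M=((h[...,0]>8)&(h[...,0]<28)&(h[...,1]>40)&(h[...,2]>90)).astype(np.uint8)
    k=np.zeros_like(M); cv2.fillPoly(k,[(hullpx(p,circ([547.7,41],153,46.5)+circ([547.7,41],153,22))/S).astype(np.int32)],1)
    return filled(cv2.morphologyEx(M,cv2.MORPH_CLOSE,np.ones((3,3)))*k,near)
m.deckmask=dm
for n in ('top','scene'):
    p=shot(n)
    for a0 in (25,35):
        d=deck(p,[547.7,41,np.radians(a0)]); print(n,'deck',np.round(d[:2],1),np.degrees(d[2]).round(2),d[3:])
E
python3 me.py scene top top 2>&1| grep -v deck; python3 dk.py; python3 -c "
from h import *
a=shot('top')['img'][:,:,::-1];b=shot('scene')['img'][:,:,::-1]
cv2.imwrite('pics/c.png',np.hstack([cv2.resize(a[100:300,170:370],None,fx=2,fy=2),cv2.resize(b[160:340,220:420],None,fx=2,fy=2,)[:400]] if 0 else [cv2.resize(a[100:300,170:370],(400,400)),cv2.resize(b[150:350,220:420],(400,400))]))"
```

```text
scene cone [610.8  28.3] 36 239 ang -11.37 64.4
  net 0.73 [606.5  35.1  47.4] -5.7
top cone [608.9  31.3] 32 173 ang -9.05 61.9
  net 0.71 [608.4  29.9  51.3] -10.3
top cone [608.9  30.8] 31 174 ang -9.48 62.0
  net 0.61 [486.8  54.4  45.2] 167.6
  net 0.45 [607.6  30.4  51.8] -10.0
top deck [550.   41.8] 28.09 (np.float64(948.1058823529412), np.uint64(11049))
top deck [549.7  41.4] 27.87 (np.float64(951.8196078431373), np.uint64(11049))
scene deck [548.2  40.7] 27.79 (np.float64(212.00392156862745), np.uint64(5781))
scene deck [547.4  40.8] 28.0 (np.float64(216.2), np.uint64(5781))
```

View pics/c.png

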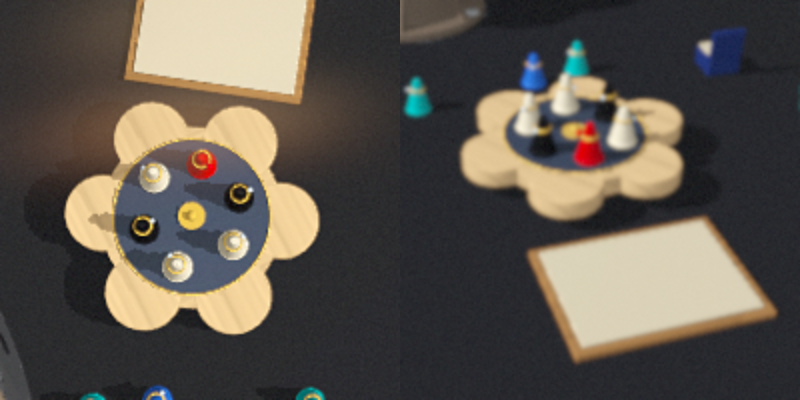

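```bash
cat > pd.py <<'E'
from m import *
for n in ('top','scene'):
    p=shot(n); h=hsv(p); M=((h[...,0]>5)&(h[...,0]<35)&(h[...,1]>15)&(h[...,2]>90)).astype(np.uint8)
    k=np.ones_like(M); cv2.fillPoly(k,[(hullpx(p,circ([548,41],158,46.5)+circ([548,41],155,22))/S).astype(np.int32)],0)
    M=filled(cv2.morphologyEx(M*k,cv2.MORPH_OPEN,np.ones((3,3))),px(p,[796,5,11]))
    def f(x):
        a=x[2]/100; e=np.array([np.cos(a),np.sin(a)]); q=np.array([-e[1],e[0]])
        P=[[*(np.array(x[:2])+i*85*e+j*110*q),z] for i in(-1,1) for j in(-1,1) for z in(0,11)]
        return np.abs(render(p,[hullpx(p,P)])-M).sum()
    r=minimize(f,[796,5,-14],method='Nelder-Mead',options=dict(initial_simplex=np.array([[792,2,-18],[800,5,-14],[796,10,-12],[796,3,-8]])))
    print(n,r.x[:2].round(1),'yaw',np.degrees(r.x[2]/100).round(2),r.fun,M.sum())
    for ax in ([547.8,40.8],[549.8,41.6]): v=r.x[:2]-ax; print(np.degrees(np.arctan2(v[1],v[0])).round(2),np.hypot(*v).round(1))
    # red-cone base/top direct: wood ring etc
E
python3 pd.py; python3 me.py top scene|grep cone
```

```text
top [791.7   7.8] yaw -9.01 480.90196078431376 6058
-7.69 246.2
-7.94 244.3
scene [792.   6.] yaw -7.82 262.71372549019605 5851
-8.11 246.7
-8.37 244.8
top cone [608.9  30.8] 31 174 ang -9.48 62.0
scene cone [611.1  28.4] 36 239 ang -11.23 64.7
```

```bash
python3 go.py 616.6 151.2 127 5
```

```text
11.925 [706.7 364.9 166.7] [-1.564 -0.011 -0.421] [ 0.2 -0.5 -0.7] tot [  0.45   3.82 -23.21] row [ 0.09  0.76 -4.64]
```

Call:
apply_moves([
  [[0,0,-5],[0,0,0],0],
  [[0,0.8,-5],[0,0,0],0],
  [[0.1,1,-5],[0,0,0],0],
  [[0.1,1,-4.5],[0,0,0],0],
  [[0.1,1,-2],[0,0,0],0],
])

```text
t: 12.55
eef_pos: [619.8, 163.4, 126.5]
tcp_rot: [-1.563, -0.013, -0.418]
ft_force: [1.2, 0.0, 0.7]
opening: 0.008
```

```bash
python3 go.py 616.6 151.2 70 5
```

```text
12.55 [619.8 163.4 126.5] [-1.563 -0.013 -0.418] [1.2 0.  0.7] tot [ 0.13  5.64 -1.29] row [ 0.03  1.13 -0.26]
```

Call:
apply_moves([
  [[0,1,-0.4],[0,0,0],0],
  [[0,1.2,-0.4],[0,0,0],0],
  [[0.1,1.2,-0.3],[0,0,0],0],
  [[0,1.2,-0.1],[0,0,0],0],
  [[0,0.4,0],[0,0,0],0],
])

```text
t: 13.18
eef_pos: [616.9, 152.7, 72.8]
tcp_rot: [-1.562, -0.013, -0.418]
ft_force: [-0.4, 0.6, -0.6]
opening: 0.004
```

```bash
python3 go.py 616.6 151.2 33 5
```

```text
13.175 [616.9 152.7  72.8] [-1.562 -0.013 -0.418] [-0.4  0.6 -0.6] tot [-0.02  3.98 -0.19] row [-0.    0.8  -0.04]
```

Call:
apply_moves([
  [[0,0.8,-0.2],[0,0,0],0],
  [[0,0.8,0],[0,0,0],0],
  [[0,0.8,0],[0,0,0],0],
  [[0,0.8,0],[0,0,0],0],
  [[0,0.6,0],[0,0,0],0],
])

```text
t: 13.8
eef_pos: [617.1, 151.4, 32.5]
tcp_rot: [-1.562, -0.013, -0.417]
ft_force: [0.0, 0.3, -0.1]
opening: 0.003
```

```bash
python3 arc.py 1.2 130 33
```

```text
t 13.8 ang 57.87 r 130.4 z 32.5 F [ 0.   0.3 -0.1] open 0.0025718921709346892
[-0.27, -0.02, 0.02]
[-0.27, -0.02, 0.02]
[-0.27, -0.02, 0.01]
[-0.27, -0.0, 0.02]
[-0.27, -0.0, 0.01]
```

Call:
apply_moves([
  [[-0.27,0,0.02],[0,0,0],0],
  [[-0.27,0,0.02],[0,0,0],0],
  [[-0.27,0,0.01],[0,0,0],0],
  [[-0.27,0,0.01],[0,0,0],0],
  [[-0.25,0,0.01],[0,0,0],0],
])

```text
t: 14.42
eef_pos: [604.7, 157.9, 32.6]
tcp_rot: [-1.562, -0.014, -0.417]
ft_force: [0.5, 0.2, -0.6]
opening: 0.005
```

```bash
python3 arc.py 1.2 130 33; python3 me.py scene scene|grep cone
```

```text
t 14.425 ang 64.0 r 130.0 z 32.6 F [ 0.5  0.2 -0.6] open 0.005382075076954807
[-0.27, -0.02, 0.01]
[-0.27, -0.02, 0.0]
[-0.27, -0.02, -0.0]
[-0.27, -0.0, -0.01]
[-0.27, -0.0, -0.02]
scene cone [611.8  30. ] 36 240 ang -9.76 65.1
scene cone [608.7  31.9] 33 240 ang -8.46 61.6
```

Looks close; back off, lift and measure unobstructed.

Call:
apply_moves([
  [[0.3,0,0],[0,0,0],0],
  [[0,-0.6,0],[0,0,0],0],
  [[0,-2.0,0],[0,0,0],0],
  [[0,-3,0],[0,0,0],0],
  [[0,-4,0],[0,0,0],0],
])

```text
t: 15.25
eef_pos: [605.1, 155.7, 129.1]
tcp_rot: [-1.565, -0.009, -0.418]
ft_force: [-0.4, -1.0, 0.5]
opening: 0.004
```

Call:
apply_moves([
  [[0,-3,3],[0,0,0],0],
  [[0,0,5],[0,0,0],0],
  [[0,0,5],[0,0,0],0],
  [[0,0,5],[0,0,0],0],
  [[0,0,5],[0,0,0],0],
])

```text
t: 15.88
eef_pos: [702.0, 368.5, 170.0]
tcp_rot: [-1.56, -0.015, -0.423]
ft_force: [0.1, -0.1, 1.0]
opening: 0.003
```

```bash
python3 dk.py; python3 me.py top scene top scene|grep cone
```

```text
top deck [549.5  41.8] 30.6 (np.float64(922.2078431372549), np.uint64(11025))
top deck [549.7  41.7] 30.49 (np.float64(922.2470588235295), np.uint64(11025))
scene deck [547.5  41. ] 30.45 (np.float64(212.34117647058824), np.uint64(5783))
scene deck [547.7  40.8] 30.67 (np.float64(210.08235294117645), np.uint64(5783))
top cone [608.8  33.9] 34 172 ang -6.61 61.5
scene cone [608.2  32.5] 33 238 ang -7.99 61.1
top cone [608.8  33.9] 34 172 ang -6.61 61.5
scene cone [608.8  32.2] 32 240 ang -8.2 61.7
```

```bash
python3 -c "
from h import *
p=shot('top'); a=p['img'][:,:,::-1].copy()
cv2.imwrite('pics/d.png',cv2.resize(a[60:330,80:480],None,fx=2,fy=2))"
```

```text
(no output)
```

View pics/d.png

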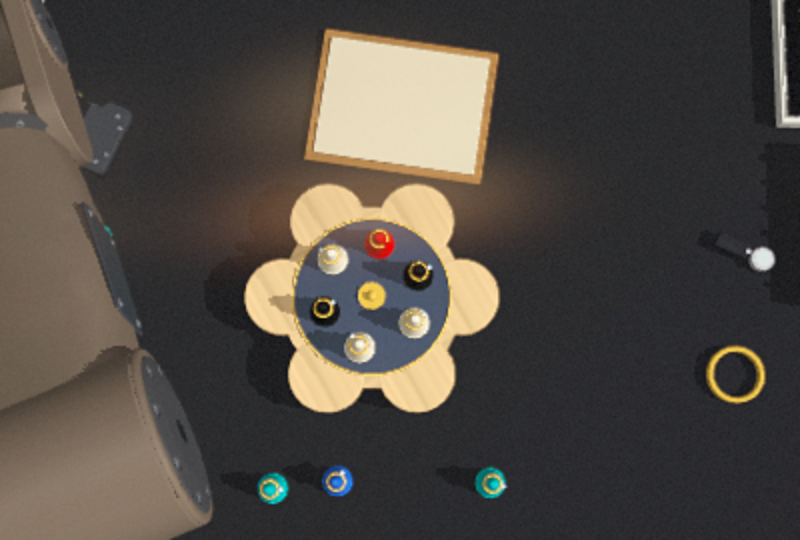

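The picture shows all six cones upright. The red cone at (379,242) lies on the line from the knob (372,296) to the pad centre (401,106). The bangle, loupe and look-alike cones are where they were.

```bash
python3 -c "
from h import *
print(readout.state()['qvel'].round(3)); print(env.job_done())"
```

```text
[ 0.003  0.004 -0.005  0.002  0.     0.001]
the job is handed in; nothing more can be done
None
```

The red cone now stands at the front in line with the pad. I turned the carousel about 120° anticlockwise with the closed fingertips in a rim bay, then made one small corrective push. I backed off, lifted clear and handed the job in at about 16 s.

- **Final angle:** the red cone measured about -7.6° in the top view and about -8.1° in the scene view. The direction to the pad measured -7.7° to -8.4°, so the cone is in line to within about 1°.
- **Disagreement:** the two cameras placed the turning axis about 2 mm apart, so I used each camera's own axis for its reading. Before the last push the two cameras disagreed by about 1° on the red cone.
- **Cones and other items:** all six cones were upright in the last picture. The bangle, loupe, pad and look-alike cones were where they began. The arm hid the gift box and ring box in that picture, so I could not check those two at the end. The tool stayed well above both. Measured forces stayed under about 2 N.

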